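# Refit a dryer's push-to-start selector knob

### The arm

A 6-joint arm with a two-finger parallel gripper is mounted at the origin on the work surface. World frame = base frame: x ahead of the robot, y to its left, z up, the work surface at z = 0. Lengths are in mm, angles in rad, forces in N, time in s.
With the tool pointing down it reaches from about 275 to 750 mm from the base axis. Payload 10.2 kg.
Tool frame: the origin (TCP) lies on the front face of the gripper's body, between the roots of the fingers; the fingertips stand 73 mm ahead of it and the grasp point (between the pads) lies 54 mm ahead of it; z points along the fingers, y is the line along which they close (so a half turn about z gives the same grasp; the last joint's range is limited). The gripper opens to 85 mm and grips with 20 to 120 N. Pads are 22 mm wide; open, the fingers measure 114 mm over their backs; the gripper's body (76 mm by 85 mm) begins 54 mm behind the grasp point. The pads swing forward as they close: fully open they stand 13 mm farther back than shut.
Start: joints at [1.045, 0.313, 1.498, -0, 1.331, -0.223], TCP at [156.565, 501.118, 303.894] pointing down, gripper open.
Joint ranges: [-2.94, 2.94], [-0.97, 2.17], [0.19, 2.56], [-1.23, 4.37], [0.02, 3.11], [-2.88, 2.88]. Speed limits (rad/s): [2.39, 2.39, 3.01, 3.14, 3.14, 3.14].

### API

Orientations are given as a unit quaternion [w, x, y, z].
In Python, from rig import * gives the robot as it stands.
- The arm moves only by the tool step_arm, never from a script. Its argument "plan" is a list of rows, each an object with "offset": the shift along the tool's x, y, z in cm, a list of three; "rot": the turn, a rotation vector about the tool's x, y, z in degrees, a list of three; "gripper": the finger opening in cm, from 0 to 8.54. In form: [{"offset": [x, y, z], "rot": [wx, wy, wz], "gripper": gripper}, ...]. A call has 1 to 12 rows; each row is the pose to reach, as a shift and turn from the pose commanded when the call began, along the tool's axes at that moment; what a row does not reach only later rows make up. A row lasts 1/10 s, in which the tool goes at most 50 mm and 8.59 degrees, less where a joint would pass 70% of its speed; a pose out of reach is approached as far as the arm can. A call with a gripper value outside its range is refused whole. The fingers move at their own pace and stop on an object; "squeeze" is the grip in N (left out, the last holds). Time passes only in rows, so rows that repeat a pose let the fingers close. It gives the time, the measured TCP pose, the force, the opening and the grip force at its end, in the units of the state.
- sense(): the state, without advancing time (a new reading comes with each control period).
- capture(name): name is "side" or "top"; returns a dict with "color" (384x512x3 uint8, red, green, blue), "depth" (384x512 float32, mm along the optical axis (not along the pixel's ray), 0 where there is no reading), "vertical_fov" (degrees; the focal length in pixels is half the picture's height over the tangent of half this angle, whatever the lens; pixels are square), "cx", "cy" (the principal point, pixels), "rvec" (rotation vector, rad) and "tvec" (3), from world to camera coordinates, as OpenCV has them. Camera axes: x right, y down, z forward; pixel columns grow to the right and rows downward; lengths in mm; the calibration is good to about 2 mm. A picture is of the moment at which its call begins.
- finish_job(): hands the job in; it is judged then, once.
The state is a dict: "time_s": time; "joints": joint angles; "dq": joint speeds; "tau": joint torques, N m; "eef_pos": TCP position; "ee_rot": TCP orientation; "force": force on the tool from outside, world axes, zero at the start; "wrist_torque": the same for the moment, N m; "grip_width": opening from 0.0 (shut) to 1.0 (fully open); "grip_force": force on a finger pad.
Only numpy, scipy, OpenCV 4.12 (cv2) and the standard library are available. Lean on these libraries where they do the work, as an engineer would, in place of code of your own. Each camera call takes 0.05 s, during which the arm holds its last target. There are 200 camera calls.

### The job

Put the selector of the dryer's control fascia back together: thread the wide trim ring over the spindle fully home on the fascia, then the small spacer fully home on top of the ring, then turn the knob so that its key flat matches the flat of the D-shaped spindle and push it all the way on. Push the knob in against the start spring to the end of its travel and finish like that, with the gripper still pressing it in; do not let go. Leave everything else on the counter where it is.

Things in the scene. Friction and masses are not known exactly. Their poses are not given: they have to be found in the camera images.
- fascia: White control panel of a dryer lying face up on the counter, fixed in place: 140 (its x) x 380 (its y) x 32 mm high, with printed tick marks round the selector, a dark display window and small buttons (all flat). Origin: centre of its underside on the counter.
- selector: Fixed dark-steel bearing boss of the selector on the fascia, 24 mm diameter, 10 mm high, chamfered. Origin: on the spindle's axis at the fascia's upper face (32 mm above the counter), z up. It stands 40 mm to the -y side of the fascia's middle. Its x axis points the way the spindle's flat faces.
- spindle_tip (a point): Centre of the top of the upright steel D-shaft: 16 mm diameter, one flat 4.5 mm from the axis along its whole length, top edge chamfered 3 mm. Tip 48 mm above the fascia (80 mm above the counter) when not pressed. A short dark line on top runs towards the flat. x points squarely out of the flat, z up. It does not turn; the flat's heading varies from 15 to 62 degrees left of the robot's +x.
- spindle (a joint): How far the spindle is pushed down into the fascia: 0 out (rest), 0.006 m at its stop. A spring holds it out: it starts to move at about 4.5 N and needs about 10 N at the stop.
- trim_ring: Flat aluminium ring lying on the counter: 56 mm outer diameter, 27 mm bore, 12 mm high. Origin: centre of its underside. It fits over the boss and lies on the fascia. Mass about 50 g.
- spacer: Small steel collar on the counter: 34 mm outer diameter, 19 mm bore, 12 mm high. Origin: centre of its underside. It passes over the spindle but not the boss, and rests on the trim ring, 12 mm above the fascia; fitted first it would block the trim ring. Mass about 35 g.
- knob: Selector knob standing right way up on the counter: grey round body 48 mm diameter, 22 mm high; on it an aluminium grip bar 13 mm wide, 22 to 40 mm above the underside, from 20 mm behind the axis to a pointed nose 30 mm in front of it. Origin: centre of the underside; x points along the bar to the nose, z up. Starts with the nose within about 30 degrees of the robot's +x. Mass about 60 g.
- knob_roof (a point): On the knob's axis at the closed end of its bore (18 mm wide, 16 mm deep, open below, key flat 5.6 mm from the axis on the nose's side). The knob goes on only with its nose pointing the way the spindle's flat faces (within about 9 degrees). Fully on, this point meets the spindle's tip, the underside is 32 mm above the fascia, 8 mm above the spacer, and pushing the knob pushes the spindle.
- peg_a: Wooden clothes peg lying flat, 72 x 11 x 12 mm, bystander. Origin: centre of its underside.
- peg_b: Another such clothes peg, bystander.
- screwdriver: Screwdriver lying on the counter, bystander.
- mug: White mug, 80 mm wide, 90 mm high, bystander. Origin: centre of its underside.
- jar: Glass jar, 66 mm wide, 90 mm high, bystander. Origin: centre of its underside.
- tin: Low round tin, 72 mm wide, 32 mm high, bystander. Origin: centre of its underside.
There are look-alikes about, which are no part of the job. Leave any green or purple look-alike of the knob alone. Leave any green look-alike of the spacer alone.

How it is judged (in metres and radians):
On the way, in this order (a step that is already met when the one before it is completed fails the run):
1. trim ring fully home on the fascia, round the boss (horizontal distance between trim_ring and selector below 0.004 m and z of trim_ring in the frame of selector below 0.002 m and angle between trim_ring's own z axis and vertical below 0.08 rad), for 0.2 s.
2. spacer fully home on the trim ring (all of step 1 and horizontal distance between spacer and selector below 0.004 m and z of spacer in the frame of selector between 0.0105 and 0.0142 m and angle between spacer's own z axis and vertical below 0.08 rad), for 0.2 s.
3. knob keyed to the spindle and pushed all the way on (all of step 2 and horizontal distance between knob_roof and spindle_tip below 0.003 m and z of knob_roof in the frame of spindle_tip below 0.0025 m and angle between the x axis of knob and the x axis of spindle_tip, either way round below 0.25 rad and angle between knob's own z axis and vertical below 0.1 rad), for 0.2 s.
At the end, for the whole second after the job is handed in: Ring flat on the fascia, spacer flat on the ring (within 2 mm, 4 mm off the axis at most); knob upright, keyed, centred within 3 mm, its bore's end within 2.5 mm of the spindle's tip; spindle pushed in over 4.5 of its 6 mm, fingers pressing the knob over 5 N, all for the last second (all of step 3 and value of joint spindle above 0.0045 m and contact force between the fingers and knob above 5 N); the arm keeps its last pose, push and grip.
It fails at once if a bystander is shoved by more than 3 cm (distance of any of peg_a, peg_b, screwdriver, mug, jar, tin from where it was at the start of the episode above 0.03 m).
It also fails if it takes over 66 s, if anything falls off the work surface, if the arm or the gripper's body presses on something with over 40 N, if the wrist force passes 120 N, or if a joint passes its speed limit or range.

## Working session

There is one attempt and no reset: what is moved stays moved. The work goes in short steps, Python scripts to look and compute and a tool call to move; the robot and the scene stay as the last step left them, time stands still between calls to the robot, and variables do not carry over. Pictures are saved under pics/ and viewed, at most 10 in all, crops included, and the job is handed in when it is done.

Besides the shell and the picture viewer there is one more tool, called after "Emit:" by a JSON object that holds its "fn" and its "kwargs". step_arm: Moves the arm, as the interface text tells. Its arguments: {"type":"object","properties":{"plan":{"type":"array"},"squeeze":{"type":"number"}},"required":["plan"]}

```bash
ls; mkdir -p pics
cat > h.py <<'E'
from rig import *
import numpy as np, cv2
from scipy.spatial.transform import Rotation as R
def cam(n):
    c=capture(n); f=c["color"].shape[0]/2/np.tan(np.radians(c["vertical_fov"])/2)
    c["K"]=np.array([[f,0,c["cx"]],[0,f,c["cy"]],[0,0,1]]); c["Rm"]=cv2.Rodrigues(np.array(c["rvec"],float))[0]; c["t"]=np.array(c["tvec"],float).ravel(); return c
def ray(c,px,z):
    px=np.atleast_2d(px).astype(float); d=np.c_[px,np.ones(len(px))]@np.linalg.inv(c["K"]).T@c["Rm"]
    o=-c["Rm"].T@c["t"]; return o+d*((z-o[2])/d[:,2])[:,None]
def proj(c,p):
    q=(np.atleast_2d(p)@c["Rm"].T+c["t"])@c["K"].T; return q[:,:2]/q[:,2:]
E
python3 - <<'E'
from h import *
for n in("top","side"):
    c=cam(n); cv2.imwrite(f"pics/{n}0.png",cv2.resize(c["color"][:,:,::-1],(800,600),interpolation=cv2.INTER_CUBIC)); np.savez(f"{n}0.npz",**c)
    print(n,c["K"][0,0],c["cx"],c["cy"],-c["Rm"].T@c["t"],c["Rm"].round(2).tolist())
print(sense())
E
```

```text
pics
top 438.31700355098855 254.1409362503905 189.81990543507865 [ 294.77093633  -21.01745861 1244.88352082] [[0.01, -1.0, 0.01], [-0.99, -0.01, -0.17], [0.17, -0.0, -0.99]]
side 443.4720291859764 261.01048492503 187.05106786099367 [ 441.12929583 -801.37145954  816.58103534] [[1.0, -0.07, 0.02], [-0.04, -0.68, -0.73], [0.07, 0.73, -0.68]]
{'time_s': 0.1, 'joints': array([ 1.04456268e+00,  3.13426452e-01,  1.49836332e+00, -1.20431925e-05,
        1.33100848e+00, -2.23402561e-01]), 'dq': array([-0.00198071, -0.00164932, -0.00224283, -0.00099856,  0.0012264 ,
        0.00099288]), 'tau': array([ 2.12345258e-03, -4.12902474e+01, -2.60142964e+01, -1.85728773e-04,
        3.03299625e-03,  1.49863013e-05]), 'eef_pos': array([156.50670647, 500.97540131, 303.37483892]), 'ee_rot': array([-2.15244592e-04,  1.50836186e-01,  9.88558588e-01, -5.63091166e-04]), 'force': array([ 0.43955356, -0.70958295,  0.53877256]), 'wrist_torque': array([-0.03384909, -0.00465952,  0.00457127]), 'grip_force': 0.0, 'grip_width': 1.0000030935457709}
```

View pics/top0.png

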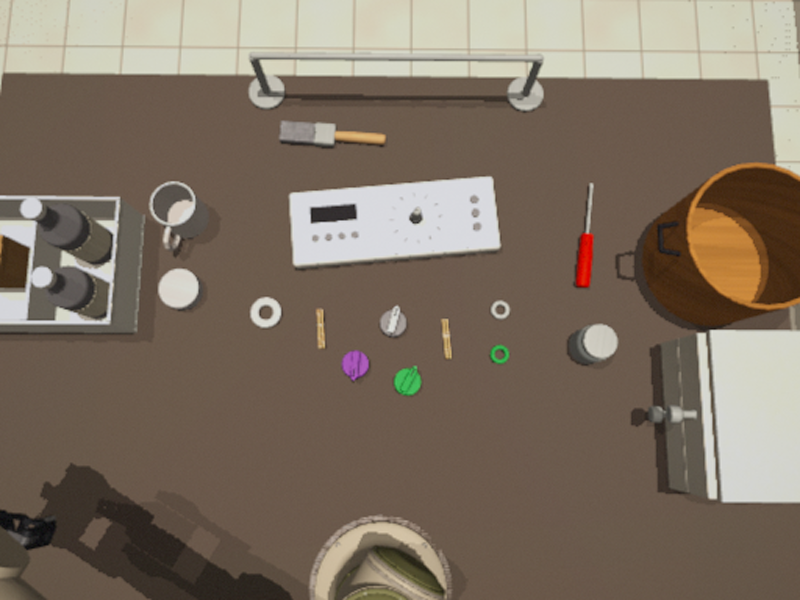

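View pics/side0.png

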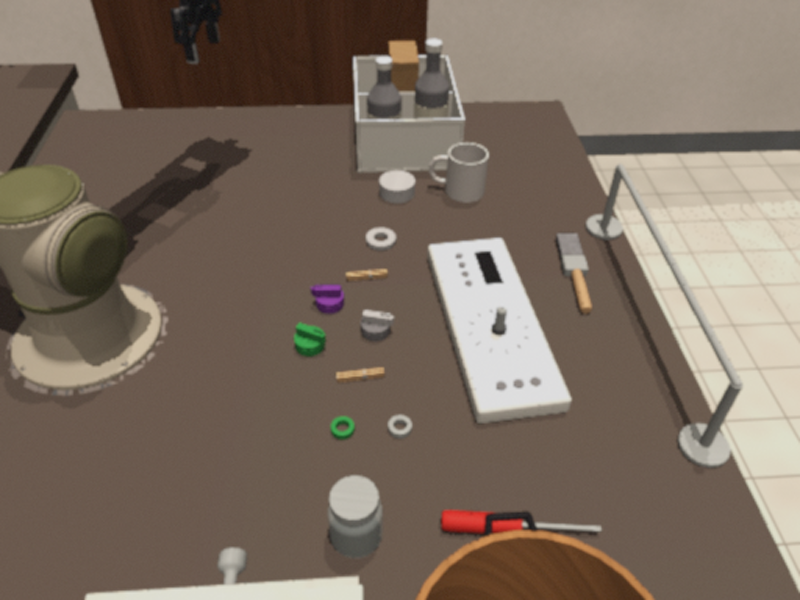

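The top view (800x600) shows the trim ring at (266,312), the spacer at (500,309), the knob at (393,320) with its nose up and slightly right, and the spindle at (416,215). The pegs are at (320,328) and (447,338). The side view agrees.

```bash
cat >> h.py <<'E'
def cloud(c):
    h,w=c["depth"].shape; u,v=np.meshgrid(np.arange(w),np.arange(h)); d=c["depth"].astype(float)
    p=np.stack([(u-c["cx"])*d/c["K"][0,0],(v-c["cy"])*d/c["K"][0,0],d],-1)
    return (p-c["t"])@c["Rm"]
def near(c,x,y,r,z0,z1,P=None):
    P=cloud(c) if P is None else P
    return (np.hypot(P[...,0]-x,P[...,1]-y)<r)&(P[...,2]>z0)&(P[...,2]<z1)&(c["depth"]>0)
E
python3 - <<'E'
from h import *
T=dict(np.load("top0.npz"));S=dict(np.load("side0.npz"))
g={}
for n,px,z,r in(("ring",(266,312),12,40),("spacer",(500,309),12,28),("knob",(393,320),22,40),("spin",(416,215),80,14),("pegA",(320,328),6,45),("pegB",(447,338),6,45)):
    x,y,_=ray(T,np.array(px)*.64,z)[0]; print(n,x.round(1),y.round(1))
    for C,m in((T,"top"),(S,"side")):
        P=cloud(C); z0=5 if n!="spin" else 60
        k=near(C,x,y,r,z0,100,P); q=P[k]
        if len(q): print("  ",m,len(q),q.mean(0).round(1),"bbox mid",((q.max(0)+q.min(0))/2).round(1),"size",np.ptp(q,0).round(0),"pct z",np.percentile(q[:,2],[5,50,95]).round(1))
        # silhouette by colour of enclosing circle
def crop(C,u,v,r):
    return cv2.resize(C["color"][v-r:v+r,u-r:u+r,::-1],(400,400),interpolation=cv2.INTER_LANCZOS4)
cv2.imwrite("pics/crop.png",np.vstack([np.hstack([crop(T,266,137,16),crop(S,320,203,20)])]))
# fascia
for C in(T,):
    P=cloud(C);k=(P[...,2]>24)&(P[...,2]<40)&(P[...,0]>300)&(P[...,0]<700)&(abs(P[...,1])<300)&(C["color"].min(2)>120)
    n,l,st,ce=cv2.connectedComponentsWithStats(k.astype(np.uint8)); i=1+np.argmax(st[1:,4])
    pts=np.argwhere(l==i)[:,::-1]; w=ray(C,pts,32)[:,:2].astype(np.float32); print("fascia",cv2.minAreaRect(w))
E
```

```text
ring 477.5 211.4
   top 244 [478.6 211.4  11.8] bbox mid [477.7 214.7  11.8] size [63. 72. 14.] pct z [ 6.8 11.9 15.9]
   side 160 [481.5 211.1   9.3] bbox mid [482.1 212.6   9.5] size [53. 56.  9.] pct z [ 5.9  9.4 12.2]
spacer 486.3 -214.5
   top 87 [ 486.1 -215.7   11.2] bbox mid [ 483.7 -220.5   11.9] size [46. 41. 14.] pct z [ 5.7 11.5 16.3]
   side 123 [ 488.6 -215.7    9.4] bbox mid [ 488.7 -214.9    9.4] size [31. 35.  9.] pct z [ 5.9  9.6 12.6]
knob 463.2 -19.6
   top 250 [459.9 -20.1  27. ] bbox mid [465.1 -22.5  25.4] size [75. 71. 41.] pct z [ 6.5 23.8 42.5]
   side 306 [462.8 -28.7  24.7] bbox mid [464.8 -26.2  23. ] size [53. 35. 36.] pct z [ 8.4 21.6 39.3]
spin 642.2 -58.7
   top 30 [649.  -59.9  76.2] bbox mid [649.8 -59.8  72.6] size [11. 15. 24.] pct z [61.9 78.8 83.7]
   side 32 [650.4 -63.   72.2] bbox mid [651.1 -62.3  70.7] size [ 9. 12. 19.] pct z [62.6 74.2 80. ]
pegA 449.7 113.2
   top 115 [449.  110.1  10.6] bbox mid [449.7 110.7  11.6] size [80. 71. 13.] pct z [ 5.4 11.3 15. ]
   side 99 [452.2 111.    8.8] bbox mid [452.7 111.9   8.8] size [71. 19.  7.] pct z [ 5.6  8.7 11.8]
pegB 433.2 -118.0
   top 114 [ 432.1 -117.3   10.7] bbox mid [ 430.  -119.2   11.8] size [82. 82. 13.] pct z [ 5.3 11.1 16. ]
   side 137 [ 434.9 -117.     9.1] bbox mid [ 435.  -116.9   10. ] size [69. 18. 10.] pct z [ 6.6  9.  11.9]
fascia ((646.6494750976562, -19.800186157226562), (139.52935791015625, 377.5287170410156), 5.563204288482666)
```

View pics/crop.png

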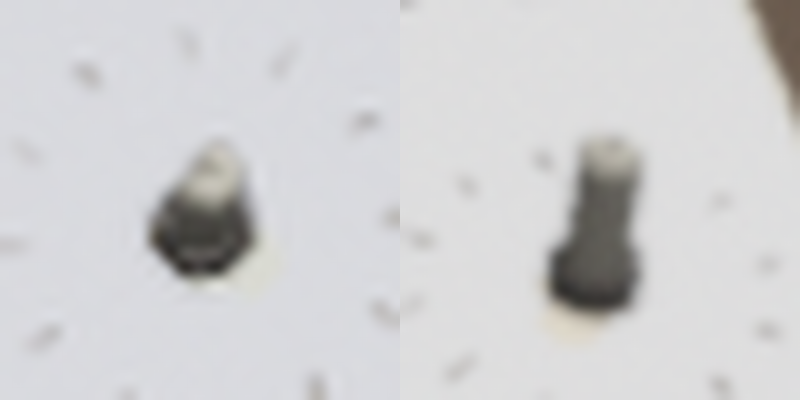

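The crop shows a boss with the D-shaft. The lit tip has a small dark mark at (210,165), and its cut side looks to be upper-left, so the flat faces +x/+y. Next I refine the object positions from silhouettes in both views.

```bash
cat >> h.py <<'E'
def go(x,y,z,hy,s=None):
    "offset(cm)/rot(deg) taking TCP to x,y,z with tool y heading hy deg (mod 180), tool down"
    s=s or sense(); w,a,b,c=s["ee_rot"]; Rt=R.from_quat([a,b,c,w]); 
    best=None
    for h in(hy,hy+180):
        r=np.radians(h); y_=np.array([np.cos(r),np.sin(r),0]); z_=np.array([0,0,-1.]); Rn=R.from_matrix(np.c_[np.cross(y_,z_),y_,z_])
        v=np.degrees((Rt.inv()*Rn).as_rotvec()); print("h",h,"off",(Rt.inv().apply(np.array([x,y,z])-s["eef_pos"])/10).round(2),"rot",v.round(1))
    print("now",s["eef_pos"].round(1),"q",np.degrees(s["joints"]).round(0),"F",s["force"].round(1),"t",s["time_s"],"w",85.4*s["grip_width"])
def sil(C,x,y,r,bgthr=28):
    "silhouette mask near world x,y (colour differing from counter, bright)"
    u,v=proj(C,[x,y,6])[0]; rp=r/1000*C["K"][0,0]/ (np.linalg.norm(np.array([x,y,6])@C["Rm"].T+C["t"])/1000)
    V,U=np.mgrid[0:384,0:512]; k=(np.hypot(U-u,V-v)<rp)&(C["color"].min(2)>105)
    return k
E
python3 - <<'E'
from h import *
T=dict(np.load("top0.npz"));S=dict(np.load("side0.npz"))
for n,x,y,r in(("ring",480,211,45),("spacer",487,-215,32)):
    for C in(T,S):
        k=sil(C,x,y,r).astype(np.uint8); cs,_=cv2.findContours(k,cv2.RETR_CCOMP,cv2.CHAIN_APPROX_NONE)
        cs=sorted(cs,key=cv2.contourArea)[::-1]
        h=cv2.convexHull(cs[0]); 
        for z in (12,):
            w=ray(C,h[:,0],z)[:,:2].astype(np.float32); m=cv2.fitEllipse(w); print(n,"outer",np.round(m[0],1),np.round(m[1],1),end=' ')
        if len(cs)>1 and len(cs[1])>4:
            w=ray(C,cs[1][:,0],12)[:,:2].astype(np.float32); m=cv2.fitEllipse(w); print("hole",np.round(m[0],1),np.round(m[1],1))
        else: print()
# knob bar & body
for C,m in((T,"top"),(S,"side")):
    P=cloud(C); k=near(C,463,-20,45,31,48,P); c=C["color"].astype(int)
    pts=np.argwhere(k)[:,::-1]; w=ray(C,pts,40)[:,:2].astype(np.float32); print("bar depth",m,len(w),cv2.minAreaRect(w))
    k=near(C,463,-20,48,-20,60,P)&(c.min(2)>175); pts=np.argwhere(k)[:,::-1]; w=ray(C,pts,40)[:,:2].astype(np.float32); print("bar bright",m,len(w),cv2.minAreaRect(w))
go(479,212,140,72)
E
```

```text
ring outer [478.  213.5] [57.1 57.1] hole [478.1 213. ] [26.3 27.1]
ring outer [480.1 211.3] [57.7 61.7] hole [480.1 210.6] [23.1 25.5]
spacer outer [ 486.2 -214.1] [34.  34.9] hole [ 486.5 -214.1] [18.  20.9]
spacer outer [ 487.7 -214.8] [34.6 35.7] hole [ 487.6 -214.8] [17.5 19.2]
bar depth top 81 ((464.12860107421875, -20.863170623779297), (12.797514915466309, 49.548404693603516), 76.479248046875)
bar bright top 56 ((463.8674011230469, -20.448274612426758), (10.790114402770996, 44.778804779052734), 76.48983001708984)
bar depth side 101 ((466.7604675292969, -25.886308670043945), (18.375146865844727, 50.08498001098633), 72.45536804199219)
bar bright side 28 ((465.2401123046875, -21.316387176513672), (7.859464168548584, 44.23851013183594), 75.36011505126953)
h 72 off [-39.4  -17.95  16.35] rot [-0.1 -0.   0.6]
h 252 off [-39.4  -17.95  16.35] rot [ 0.000e+00 -1.000e-01 -1.794e+02]
now [156.5 501.  303.4] q [ 60.  18.  86.  -0.  76. -13.] F [ 0.4 -0.7  0.5] t 0.1 w 85.40026418880883
```

Emit:
{"fn": "step_arm", "kwargs": {"plan": [{"offset":[-4,-1.8,1.4],"rot":[0,0,0],"gripper":8.5},{"offset":[-8,-3.6,2.9],"rot":[0,0,0],"gripper":8.5},{"offset":[-12,-5.4,4.3],"rot":[0,0,0],"gripper":8.5},{"offset":[-16,-7.3,5.8],"rot":[0,0,0],"gripper":8.5},{"offset":[-20,-9.1,7.2],"rot":[0,0,0],"gripper":8.5},{"offset":[-24,-10.9,8.7],"rot":[0,0,0],"gripper":8.5},{"offset":[-28,-12.7,10.1],"rot":[0,0,0],"gripper":8.5},{"offset":[-32,-14.6,11.6],"rot":[0,0,0],"gripper":8.5},{"offset":[-36,-16.4,13],"rot":[0,0,0],"gripper":8.5},{"offset":[-39.4,-17.95,14.3],"rot":[0,0,0.5],"gripper":8.5},{"offset":[-39.4,-17.95,16.5],"rot":[0,0,0.5],"gripper":8.5},{"offset":[-39.4,-17.95,16.5],"rot":[0,0,0.5],"gripper":8.5}]}}

```text
time_s: 1.3
eef_pos: [478.3, 211.3, 136.4]
ee_rot: [-0.003, 0.156, 0.988, -0.001]
force: [-0.3, -0.1, 0.7]
grip_width: 0.994
grip_force: 0.0
```

Run:
```python
from h import *
go(479.1,212.2,71,72)
for n in("top","side"):
    c=cam(n); x=proj(c,[479,212,40])[0].astype(int); r=45; v0=max(x[1]-r,0);u0=max(x[0]-r,0)
    cv2.imwrite(f"pics/{n}1.png",cv2.resize(c["color"][v0:v0+90,u0:u0+90,::-1],(400,400),interpolation=cv2.INTER_CUBIC)); print(u0,v0)
a=[cv2.imread(f"pics/{n}1.png") for n in("top","side")]; cv2.imwrite("pics/g1.png",np.hstack(a))
```

```text
h 72 off [-0.08  0.13  6.54] rot [-0.1 -0.3  0.1]
h 252 off [-0.08  0.13  6.54] rot [   0.4   -0.2 -179.9]
now [478.3 211.3 136.4] q [ 11.  29.  97.   0.  54. -61.] F [-0.3 -0.1  0.7] t 1.3 w 84.89554356452274
123 152
197 98
```

View pics/g1.png

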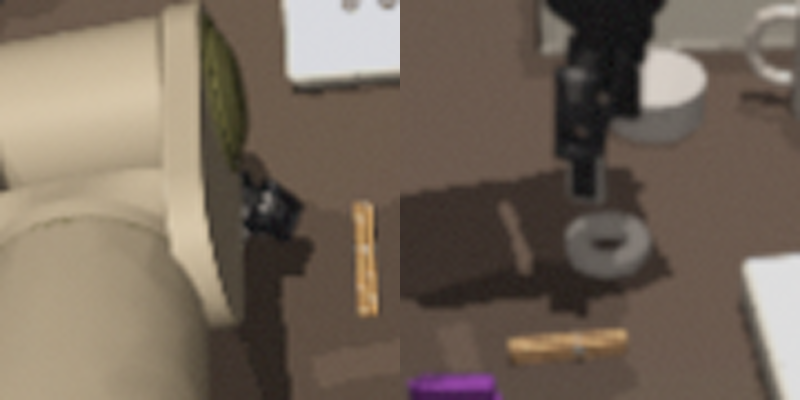

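In the side half, the fingers at (585,180) sit just above the ring at (608,240); the top view is blocked by the arm. I'll descend and grasp.

Emit:
{"fn": "step_arm", "kwargs": {"plan": [{"offset":[-0.1,0.1,3.5],"rot":[0,0,0],"gripper":8.5},{"offset":[-0.1,0.1,5.5],"rot":[0,0,0],"gripper":8.5},{"offset":[-0.1,0.1,6.5],"rot":[0,0,0],"gripper":8.5},{"offset":[-0.1,0.1,6.5],"rot":[0,0,0],"gripper":8.5},{"offset":[-0.1,0.1,6.5],"rot":[0,0,0],"gripper":5.0},{"offset":[-0.1,0.1,6.5],"rot":[0,0,0],"gripper":5.0},{"offset":[-0.1,0.1,6.5],"rot":[0,0,0],"gripper":5.0},{"offset":[-0.1,0.1,6.5],"rot":[0,0,0],"gripper":5.0},{"offset":[-0.1,0.1,6.5],"rot":[0,0,0],"gripper":5.0}], "squeeze": 30}}

```text
time_s: 2.3
eef_pos: [480.9, 213.2, 75.7]
ee_rot: [0.001, 0.155, 0.988, 0.001]
force: [-3.9, -0.0, 10.3]
grip_width: 0.635
grip_force: 29.5
```

Emit:
{"fn": "step_arm", "kwargs": {"plan": [{"offset":[0,0,-2],"rot":[0,0,0],"gripper":5.0},{"offset":[0,0,-6],"rot":[0,0,0],"gripper":5.0},{"offset":[0,0,-10],"rot":[0,0,0],"gripper":5.0},{"offset":[0,0,-10],"rot":[0,0,0],"gripper":5.0},{"offset":[0,0,-10],"rot":[0,0,0],"gripper":5.0}]}}

```text
time_s: 2.8
eef_pos: [480.5, 213.0, 174.8]
ee_rot: [0.001, 0.155, 0.988, 0.0]
force: [-0.3, 0.9, -0.8]
grip_width: 0.632
grip_force: 31.9
```

Run:
```python
from h import *
go(651.2,-60.1,175,72)
c=cam("side"); x=proj(c,[480,212,90])[0].astype(int);print(x)
cv2.imwrite("pics/g2.png",cv2.resize(c["color"][max(x[1]-50,0):x[1]+50,x[0]-50:x[0]+50,::-1],(500,500),interpolation=cv2.INTER_CUBIC))
```

```text
h 72 off [-24.62 -20.76   0.  ] rot [0.1 0.1 0.2]
h 252 off [-24.62 -20.76   0.  ] rot [-2.000e-01  1.000e-01 -1.798e+02]
now [480.5 213.  174.8] q [ 11.  26.  95.  -0.  59. -61.] F [-0.3  0.9 -0.8] t 2.8 w 53.983377022930995
[242 128]
```

View pics/g2.png

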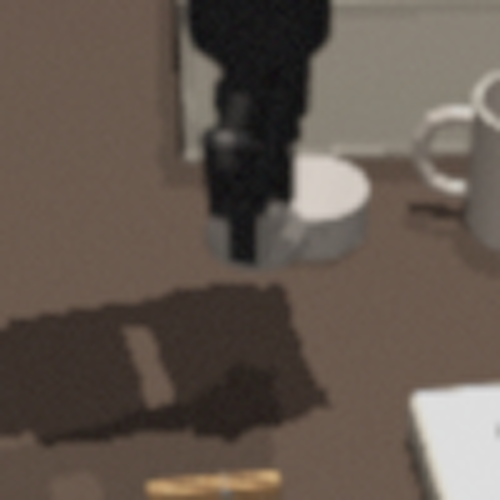

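The ring is held around the finger at (245,235). I'll carry it over the spindle.

Emit:
{"fn": "step_arm", "kwargs": {"plan": [{"offset":[-3.5,-3,0],"rot":[0,0,0],"gripper":5.0},{"offset":[-7,-6,0],"rot":[0,0,0],"gripper":5.0},{"offset":[-10.5,-9,0],"rot":[0,0,0],"gripper":5.0},{"offset":[-14,-12,0],"rot":[0,0,0],"gripper":5.0},{"offset":[-17.5,-15,0],"rot":[0,0,0],"gripper":5.0},{"offset":[-21,-18,0],"rot":[0,0,0],"gripper":5.0},{"offset":[-23.5,-20,0],"rot":[0,0,0],"gripper":5.0},{"offset":[-24.7,-20.75,0],"rot":[0,0,0],"gripper":5.0},{"offset":[-24.7,-20.75,0],"rot":[0,0,0],"gripper":5.0},{"offset":[-24.7,-20.75,0],"rot":[0,0,0],"gripper":5.0}]}}

```text
time_s: 3.85
eef_pos: [651.2, -59.6, 172.5]
ee_rot: [-0.001, 0.155, 0.988, 0.0]
force: [-1.2, 0.3, -1.6]
grip_width: 0.631
grip_force: 31.9
```

Run:
```python
from h import *
go(651.2,-60.1,175,72)
c=cam("side"); x=proj(c,[651,-60,80])[0].astype(int);print(x,proj(c,[[651.2,-60.1,80],[651.2,-60.1,42],[651.2,-60.1,100]]))
a=cv2.resize(c["color"][max(x[1]-50,0):x[1]+50,x[0]-50:x[0]+50,::-1],(400,400),interpolation=cv2.INTER_CUBIC)
c=cam("top"); x=proj(c,[651,-60,80])[0].astype(int);print(x)
b=cv2.resize(c["color"][max(x[1]-50,0):x[1]+50,x[0]-50:x[0]+50,::-1],(400,400),interpolation=cv2.INTER_CUBIC)
cv2.imwrite("pics/g3.png",np.hstack([a,b]))
```

```text
h 72 off [-0.01 -0.04 -0.25] rot [ 0.  -0.2  0.2]
h 252 off [-0.01 -0.04 -0.25] rot [   0.2    0.  -179.8]
now [651.2 -59.6 172.5] q [-15.  41.  70.   0.  69. -88.] F [-1.2  0.3 -1.6] t 3.85 w 53.870327763057965
[319 197] [[320.05308451 197.36921913]
 [318.35498522 208.49562994]
 [320.98076425 191.29080785]]
[266 134]
```

View pics/g3.png

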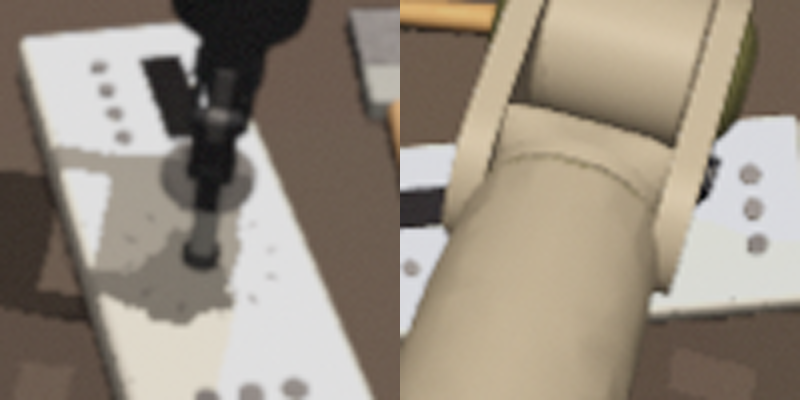

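Side half: the ring is centred at about (209,183) above the shaft, and the boss is at (201,255). The arm covers the spindle in the top half. I'll check lateral alignment numerically.

Run:
```python
from h import *
T=dict(np.load("top0.npz"));S=dict(np.load("side0.npz"))
X=[651.2,-60.1]
for C,m in((S,"side"),(T,"top")):
    a=proj(C,[X+[32],X+[42],X+[60],X+[80]]); print(m,a.round(1).tolist())
    g=C["color"].min(2).astype(float); u0=int(a[0,0])
    for r in range(int(a[3,1])-3,int(a[0,1])+5):
        w=np.clip(205-g[r,u0-12:u0+13],0,None); w[w<40]=0
        if w.sum(): print(r,(w*np.arange(u0-12,u0+13)).sum()/w.sum(), (w>60).sum())
# ring now in side: grey ring over white
c=cam("side"); x=proj(c,X+[100])[0]; g=c["color"].min(2); 
for r in range(186,203): print(r,g[r,304:340].tolist())
```

```text
side [[317.9, 211.3], [318.4, 208.5], [319.1, 203.3], [320.1, 197.4]]
198 318.94202898550725 0
199 320.23214285714283 2
200 320.25557809330627 6
201 320.07646176911544 6
202 320.00590841949776 5
203 319.8782991202346 5
204 319.54315476190476 6
205 319.49397590361446 6
206 319.4056886227545 6
207 319.01647655259825 7
208 318.7766895200784 9
209 318.73937677053823 9
210 318.7831978319783 9
211 318.5016420361248 9
212 318.71416596814754 8
213 318.7905477980666 7
214 318.9601226993865 3
top [[266.2, 139.4], [266.3, 138.4], [266.5, 136.6], [266.7, 134.5]]
134 266.42105263157896 0
136 265.7083333333333 2
137 265.82763337893294 7
138 265.67679837892604 8
139 265.7212971078002 8
140 265.66037735849056 8
141 265.77675489067894 7
142 265.782874617737 5
143 265.0 0
186 [154, 153, 150, 150, 151, 132, 102, 92, 89, 91, 90, 77, 54, 30, 21, 24, 21, 23, 23, 21, 20, 19, 23, 38, 83, 114, 133, 180, 213, 222, 219, 192, 132, 88, 79, 82]
187 [145, 146, 145, 144, 141, 121, 96, 88, 89, 88, 86, 70, 41, 26, 24, 24, 25, 24, 22, 18, 19, 21, 24, 47, 92, 116, 123, 152, 198, 220, 221, 205, 157, 95, 81, 80]
188 [146
[... 1824 characters left out ...]
 144, 145, 145, 145, 144, 144, 144, 135, 120, 118, 113, 89, 62, 61, 57, 52, 48, 67, 92, 103, 113, 129, 168, 207, 220, 223, 223, 223, 223, 223, 223, 223, 223, 223]
200 [145, 140, 136, 141, 145, 145, 145, 144, 146, 143, 140, 138, 131, 103, 78, 78, 78, 75, 73, 82, 112, 128, 136, 147, 179, 210, 222, 223, 223, 222, 223, 223, 223, 223, 223, 223]
201 [145, 139, 130, 135, 144, 144, 146, 145, 145, 145, 144, 142, 136, 107, 78, 77, 80, 83, 81, 93, 126, 140, 144, 149, 178, 211, 222, 222, 221, 223, 223, 222, 223, 223, 223, 223]
202 [145, 143, 138, 138, 143, 146, 146, 145, 144, 143, 144, 144, 134, 105, 82, 77, 82, 83, 81, 103, 131, 144, 145, 152, 194, 220, 221, 214, 211, 219, 223, 223, 222, 223, 223, 223]
```

Emit:
{"fn": "step_arm", "kwargs": {"plan": [{"offset":[-0.2,0.15,0],"rot":[0,0,0],"gripper":5.0},{"offset":[-0.2,0.15,1.5],"rot":[0,0,0],"gripper":5.0},{"offset":[-0.2,0.15,3.0],"rot":[0,0,0],"gripper":5.0},{"offset":[-0.2,0.15,4.5],"rot":[0,0,0],"gripper":5.0},{"offset":[-0.2,0.15,4.8],"rot":[0,0,0],"gripper":5.0},{"offset":[-0.2,0.15,4.8],"rot":[0,0,0],"gripper":5.0}]}}

```text
time_s: 4.6
eef_pos: [654.0, -59.4, 124.8]
ee_rot: [-0.001, 0.155, 0.988, 0.0]
force: [-1.1, -0.3, -0.5]
grip_width: 0.633
grip_force: 31.9
```

Run:
```python
from h import *
s=sense();print(s["eef_pos"],s["force"])
c=cam("side"); g=c["color"].min(2); 
print(proj(c,[[651.2,-60.1,60],[651.2,-60.1,42]]))
for r in range(196,216): print(r,g[r,302:340].tolist())
```

```text
[653.96512005 -59.4121251  124.8041307 ] [-1.14744003 -0.32033435 -0.4501066 ]
[[319.1490828  203.29248553]
 [318.35498522 208.49562994]]
196 [145, 145, 145, 145, 143, 146, 144, 144, 145, 144, 140, 136, 129, 104, 58, 27, 25, 36, 46, 45, 44, 38, 27, 25, 34, 68, 104, 131, 147, 173, 194, 210, 222, 223, 223, 223, 221, 204]
197 [146, 145, 145, 144, 144, 145, 145, 145, 142, 138, 131, 122, 109, 85, 48, 28, 25, 32, 40, 42, 44, 33, 23, 22, 49, 99, 132, 142, 152, 194, 219, 222, 223, 223, 223, 223, 223, 216]
198 [145, 144, 145, 144, 146, 145, 144, 143, 136, 128, 121, 111, 95, 70, 37, 25, 24, 28, 34, 34, 35, 29, 21, 25, 59, 109, 137, 143, 152, 196, 221, 223, 223, 223, 223, 223, 224, 219]
199 [145, 144, 145, 145, 144, 143, 144, 137, 125, 119, 112, 102, 89, 65, 28, 22, 20, 23, 24, 29, 23, 26, 25, 25, 59, 103, 129, 139, 152, 195, 221, 223, 223, 223, 223, 223, 224, 222]
200 [144, 145, 144, 139, 137, 141, 140, 123, 109, 106, 100, 91, 83, 62, 29, 22, 21, 24, 21, 15, 19, 22, 25, 28, 57, 101, 122, 132, 150, 197, 221, 223, 223, 223, 223, 223, 223, 223]
201 [145, 146, 144, 139, 130, 134, 131, 109, 94, 91,
[... 1913 characters left out ...]
 109, 109, 108, 105, 98, 91, 88, 79, 56, 30, 25, 26, 22, 30, 61, 81, 85, 88, 87, 88, 99, 130, 176, 210, 222, 223, 223, 223, 223, 223, 223, 223]
213 [102, 107, 109, 108, 108, 108, 109, 108, 110, 108, 106, 102, 98, 86, 67, 46, 38, 35, 28, 38, 65, 83, 88, 91, 94, 99, 108, 142, 195, 219, 223, 223, 223, 223, 223, 223, 222, 223]
214 [107, 109, 109, 109, 110, 108, 108, 108, 110, 109, 110, 107, 106, 99, 90, 82, 76, 70, 64, 62, 78, 93, 98, 101, 104, 108, 124, 171, 208, 222, 223, 223, 223, 222, 221, 222, 222, 223]
215 [107, 108, 108, 108, 109, 110, 108, 108, 110, 109, 109, 108, 109, 109, 106, 104, 102, 99, 93, 92, 98, 105, 108, 109, 109, 111, 132, 190, 219, 223, 222, 223, 222, 213, 203, 208, 219, 223]
```

Emit:
{"fn": "step_arm", "kwargs": {"plan": [{"offset":[0,0,0.6],"rot":[0,0,0],"gripper":5.0},{"offset":[0,0,1.0],"rot":[0,0,0],"gripper":5.0},{"offset":[0,0,1.4],"rot":[0,0,0],"gripper":5.0},{"offset":[0,0,1.8],"rot":[0,0,0],"gripper":5.0},{"offset":[0,0,2.0],"rot":[0,0,0],"gripper":5.0},{"offset":[0,0,2.0],"rot":[0,0,0],"gripper":5.0}]}}

```text
time_s: 5.25
eef_pos: [654.3, -59.5, 107.7]
ee_rot: [0.0, 0.155, 0.988, -0.0]
force: [-6.8, 0.7, 13.8]
grip_width: 0.629
grip_force: 33.4
```

Emit:
{"fn": "step_arm", "kwargs": {"plan": [{"offset":[0,0,1.8],"rot":[0,0,0],"gripper":8.5},{"offset":[0,0,1.6],"rot":[0,0,0],"gripper":8.5},{"offset":[0,0,1.2],"rot":[0,0,0],"gripper":8.5},{"offset":[0,0,0.5],"rot":[0,0,0],"gripper":8.5},{"offset":[0,0,-1.2],"rot":[0,0,0],"gripper":4.0},{"offset":[0.2,0,-1.2],"rot":[0,0,0],"gripper":0.5},{"offset":[0.2,0,-1.2],"rot":[0,0,0],"gripper":0.5},{"offset":[0.2,0,-1.2],"rot":[0,0,0],"gripper":0.5},{"offset":[0.2,0,-1.2],"rot":[0,0,0],"gripper":0.5},{"offset":[0.2,0,-1.2],"rot":[0,0,0],"gripper":0.5},{"offset":[0.2,0,-1.2],"rot":[0,0,0],"gripper":0.5}], "squeeze": 20}}

```text
time_s: 6.35
eef_pos: [652.0, -58.9, 117.1]
ee_rot: [-0.001, 0.155, 0.988, 0.0]
force: [0.4, -0.6, -3.4]
grip_width: 0.162
grip_force: 20.1
```

Run:
```python
from h import *
s=sense();print(s["grip_width"]*85.4,s["eef_pos"],s["force"],s["grip_force"],s["wrist_torque"]); c=cam("side")
P=cloud(c); k=near(c,652,-59,32,34,60,P); k&=np.hypot(P[...,0]-652,P[...,1]+59)>15; print(k.sum(),np.percentile(P[k][:,2],[5,50,95]),P[k].mean(0))
u,v=proj(c,[652,-59,50])[0].astype(int); cv2.imwrite("pics/g4.png",cv2.resize(c["color"][v-40:v+30,u-35:u+35,::-1],(500,500),interpolation=cv2.INTER_CUBIC))
```

```text
13.796989277748764 [652.04076219 -58.86954373 117.14645357] [ 0.38290087 -0.59585973 -3.42264416] 20.12973501754459 [-0.06298335  0.0446498  -0.12308443]
234 [35.7353433  41.75383074 54.77722654] [652.96023196 -70.42354107  42.42508531]
```

View pics/g4.png

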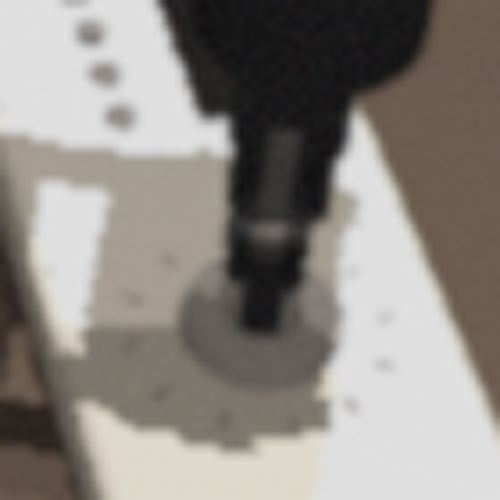

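The ring is flat at (260,320), centred round the shaft with the fingers gripping above it. The width probe reads 13.8 mm at heading 72. Next I probe at about heading 5.

Emit:
{"fn": "step_arm", "kwargs": {"plan": [{"offset":[0,0,-0.5],"rot":[0,0,0],"gripper":4.0},{"offset":[0,0,-1.0],"rot":[0,0,0],"gripper":4.0},{"offset":[0,0,-1.0],"rot":[0,0,8],"gripper":4.0},{"offset":[0,0,-1.0],"rot":[0,0,16],"gripper":4.0},{"offset":[0,0,-1.0],"rot":[0,0,24],"gripper":4.0},{"offset":[0,0,-1.0],"rot":[0,0,32],"gripper":4.0},{"offset":[0,0,-1.0],"rot":[0,0,40],"gripper":4.0},{"offset":[0,0,-1.0],"rot":[0,0,48],"gripper":4.0},{"offset":[0,0,-1.0],"rot":[0,0,56],"gripper":4.0},{"offset":[0,0,-1.0],"rot":[0,0,64],"gripper":4.0},{"offset":[0,0,-1.0],"rot":[0,0,67],"gripper":4.0},{"offset":[0,0,-1.0],"rot":[0,0,67],"gripper":4.0}]}}

```text
time_s: 7.6
eef_pos: [652.6, -58.9, 128.8]
ee_rot: [0.001, 0.675, 0.738, 0.0]
force: [-0.7, 0.6, -0.2]
grip_width: 0.474
grip_force: 0.0
```

Emit:
{"fn": "step_arm", "kwargs": {"plan": [{"offset":[0,0,0],"rot":[0,0,0],"gripper":0.5},{"offset":[0,0,0],"rot":[0,0,0],"gripper":0.5},{"offset":[0,0,0],"rot":[0,0,0],"gripper":0.5},{"offset":[0,0,0],"rot":[0,0,0],"gripper":0.5},{"offset":[0,0,0],"rot":[0,0,0],"gripper":0.5}]}}

```text
time_s: 8.1
eef_pos: [652.1, -58.9, 128.1]
ee_rot: [-0.0, 0.674, 0.738, -0.0]
force: [-5.7, -0.9, 3.8]
grip_width: 0.171
grip_force: 20.8
```

Run:
```python
from h import *
s=sense();print(s["grip_width"]*85.4,s["eef_pos"],s["force"],s["grip_force"],s["wrist_torque"],s["ee_rot"])
```

```text
14.608393434287233 [652.0603549  -58.89266894 128.09976561] [-5.66546477 -0.88821383  3.81352973] 20.809741030989244 [-0.11054617  0.88851641  0.08095866] [-3.39762835e-04  6.74424557e-01  7.38343602e-01 -3.56746545e-04]
```

Emit:
{"fn": "step_arm", "kwargs": {"plan": [{"offset":[0,0,0],"rot":[0,0,0],"gripper":4.0},{"offset":[0,0,0],"rot":[0,0,-8],"gripper":4.0},{"offset":[0,0,0],"rot":[0,0,-16],"gripper":4.0},{"offset":[0,0,0],"rot":[0,0,-24],"gripper":4.0},{"offset":[0,0,0],"rot":[0,0,-32],"gripper":4.0},{"offset":[0,0,0],"rot":[0,0,-40],"gripper":4.0},{"offset":[0,0,0],"rot":[0,0,-41],"gripper":4.0},{"offset":[0,0,0],"rot":[0,0,-41],"gripper":0.5},{"offset":[0,0,0],"rot":[0,0,-41],"gripper":0.5},{"offset":[0,0,0],"rot":[0,0,-41],"gripper":0.5},{"offset":[0,0,0],"rot":[0,0,-41],"gripper":0.5},{"offset":[0,0,0],"rot":[0,0,-41],"gripper":0.5}]}}

```text
time_s: 9.3
eef_pos: [651.9, -59.5, 128.0]
ee_rot: [-0.001, 0.374, 0.927, -0.001]
force: [-4.4, -3.0, 3.1]
grip_width: 0.143
grip_force: 21.0
```

Run:
```python
from h import *
s=sense();print(s["grip_width"]*85.4,s["eef_pos"],s["force"],s["grip_force"],s["wrist_torque"],s["ee_rot"])
```

```text
12.216149672571337 [651.88817802 -59.52887622 128.03285279] [-4.43731067 -2.95427582  3.05563654] 20.993610420678124 [-0.47025296  0.78940733  0.07679658] [-5.31598530e-04  3.74371342e-01  9.27278381e-01 -7.86946281e-04]
```

Emit:
{"fn": "step_arm", "kwargs": {"plan": [{"offset":[0,0,0],"rot":[0,0,0],"gripper":4.0},{"offset":[0,0,0],"rot":[0,0,-6],"gripper":4.0},{"offset":[0,0,0],"rot":[0,0,-12],"gripper":4.0},{"offset":[0,0,0],"rot":[0,0,-12],"gripper":4.0},{"offset":[0,0,0],"rot":[0,0,-12],"gripper":0.5},{"offset":[0,0,0],"rot":[0,0,-12],"gripper":0.5},{"offset":[0,0,0],"rot":[0,0,-12],"gripper":0.5},{"offset":[0,0,0],"rot":[0,0,-12],"gripper":0.5},{"offset":[0,0,0],"rot":[0,0,-12],"gripper":0.5},{"offset":[0,0,0],"rot":[0,0,-12],"gripper":0.5}]}}

```text
time_s: 10.3
eef_pos: [652.1, -59.4, 128.0]
ee_rot: [-0.0, 0.275, 0.961, -0.0]
force: [-4.1, -3.5, 2.7]
grip_width: 0.145
grip_force: 21.1
```

Run:
```python
from h import *
s=sense();print(s["grip_width"]*85.4,s["eef_pos"],s["force"],s["grip_force"],s["wrist_torque"],s["ee_rot"])
go(487,-214.5,150,95)
```

```text
12.35010178974963 [652.05586822 -59.41687574 128.0187312 ] [-4.09136846 -3.53255576  2.67355471] 21.11652684823639 [-0.57975477  0.64271932 -0.09262009] [-3.41837928e-04  2.75181704e-01  9.61392046e-01 -4.95754452e-04]
h 95 off [  5.8  -21.9   -2.17] rot [ -0.1  -0.  -36.9]
h 275 off [  5.8  -21.9   -2.17] rot [-1.000e-01  1.000e-01  1.431e+02]
now [652.1 -59.4 128. ] q [-15.  44.  72.  -0.  64. -73.] F [-4.1 -3.5  2.7] t 10.3 w 12.35010178974963
```

Emit:
{"fn": "step_arm", "kwargs": {"plan": [{"offset":[0,0,0],"rot":[0,0,0],"gripper":5.5},{"offset":[0,0,-1],"rot":[0,0,0],"gripper":5.5},{"offset":[0,0,-5],"rot":[0,0,0],"gripper":5.5},{"offset":[1,-4,-5],"rot":[0,0,0],"gripper":5.5},{"offset":[2,-8,-5],"rot":[0,0,0],"gripper":5.5},{"offset":[3,-12,-5],"rot":[0,0,0],"gripper":5.5},{"offset":[4,-16,-4],"rot":[0,0,0],"gripper":5.5},{"offset":[5,-20,-2],"rot":[0,0,0],"gripper":5.5},{"offset":[5.8,-21.9,1],"rot":[0,0,0],"gripper":5.5},{"offset":[5.8,-21.9,1],"rot":[0,0,0],"gripper":5.5},{"offset":[5.8,-21.9,1],"rot":[0,0,0],"gripper":5.5}]}}

```text
time_s: 11.4
eef_pos: [488.1, -214.3, 118.8]
ee_rot: [0.0, 0.275, 0.962, 0.0]
force: [0.2, -0.7, 0.4]
grip_width: 0.647
grip_force: 0.0
```

Run:
```python
from h import *
go(486.8,-213.9,73.5,58)
for n in("top","side"):
    C=cam(n);x,y,r=487,-214,32
    k=sil(C,x,y,r).astype(np.uint8); cs,_=cv2.findContours(k,cv2.RETR_CCOMP,cv2.CHAIN_APPROX_NONE)
    cs=sorted(cs,key=cv2.contourArea)[::-1]
    if cs and len(cs[0])>5:
        m=cv2.fitEllipse(ray(C,cv2.convexHull(cs[0])[:,0],12)[:,:2].astype(np.float32));print(n,m)
```

```text
h 58 off [ 0.14 -0.03  4.53] rot [0.  0.1 0.1]
h 238 off [ 0.14 -0.03  4.53] rot [-1.000e-01  0.000e+00 -1.799e+02]
now [ 488.1 -214.3  118.8] q [-36.  32.  96.   0.  52. -94.] F [ 0.2 -0.7  0.4] t 11.4 w 55.24541147863734
top ((486.4368896484375, -213.1129608154297), (61.19719314575195, 63.07770919799805), 48.26799392700195)
```

Emit:
{"fn": "step_arm", "kwargs": {"plan": [{"offset":[0.1,0,2.5],"rot":[0,0,0],"gripper":5.5},{"offset":[0.1,0,4.0],"rot":[0,0,0],"gripper":5.5},{"offset":[0.1,0,4.5],"rot":[0,0,0],"gripper":5.5},{"offset":[0.1,0,4.5],"rot":[0,0,0],"gripper":5.5},{"offset":[0.1,0,4.5],"rot":[0,0,0],"gripper":2.8},{"offset":[0.1,0,4.5],"rot":[0,0,0],"gripper":2.8},{"offset":[0.1,0,4.5],"rot":[0,0,0],"gripper":2.8},{"offset":[0.1,0,4.5],"rot":[0,0,0],"gripper":2.8},{"offset":[0.1,0,4.5],"rot":[0,0,0],"gripper":2.8}], "squeeze": 30}}

```text
time_s: 12.4
eef_pos: [487.3, -213.9, 74.2]
ee_rot: [0.001, 0.274, 0.962, -0.0]
force: [-0.2, 1.4, 4.7]
grip_width: 0.376
grip_force: 29.3
```

Emit:
{"fn": "step_arm", "kwargs": {"plan": [{"offset":[0,0,-2],"rot":[0,0,0],"gripper":2.8},{"offset":[0,0,-6],"rot":[0,0,0],"gripper":2.8},{"offset":[0,0,-10],"rot":[0,0,0],"gripper":2.8},{"offset":[0,0,-10.5],"rot":[0,0,0],"gripper":2.8},{"offset":[0,0,-10.5],"rot":[0,0,0],"gripper":2.8}]}}

```text
time_s: 12.9
eef_pos: [487.0, -213.9, 179.3]
ee_rot: [0.001, 0.274, 0.962, -0.001]
force: [0.1, 0.2, 0.0]
grip_width: 0.378
grip_force: 30.0
```

Run:
```python
from h import *
go(652,-57.8,175,58)
```

```text
h 58 off [-5.78 21.97  0.45] rot [-0.   0.2  0.2]
h 238 off [-5.78 21.97  0.45] rot [  -0.3   -0.  -179.8]
now [ 487.  -213.9  179.3] q [-36.  26.  94.  -0.  60. -94.] F [0.1 0.2 0. ] t 12.9 w 32.278323340633776
```

Emit:
{"fn": "step_arm", "kwargs": {"plan": [{"offset":[-1,4,0],"rot":[0,0,0],"gripper":2.8},{"offset":[-2,8,0],"rot":[0,0,0],"gripper":2.8},{"offset":[-3,12,0],"rot":[0,0,0],"gripper":2.8},{"offset":[-4,16,0],"rot":[0,0,0],"gripper":2.8},{"offset":[-5,19.5,0],"rot":[0,0,0],"gripper":2.8},{"offset":[-5.8,22,0.4],"rot":[0,0,0],"gripper":2.8},{"offset":[-5.8,22,0.4],"rot":[0,0,0],"gripper":2.8},{"offset":[-5.8,22,0.4],"rot":[0,0,0],"gripper":2.8}]}}

```text
time_s: 13.7
eef_pos: [651.5, -57.3, 172.2]
ee_rot: [-0.001, 0.274, 0.962, -0.0]
force: [-0.3, 0.0, -0.5]
grip_width: 0.38
grip_force: 30.0
```

Run:
```python
from h import *
go(652,-57.8,175,58)
c=cam("side"); g=c["color"].min(2); zc=sense()["eef_pos"][2]-74.2
print(proj(c,[[652,-57.8,zc+6],[652,-57.8,65],[652,-57.8,44]]))
for r in range(183,206): print(r,g[r,308:336].tolist())
```

```text
h 58 off [-0.07 -0.02 -0.28] rot [-0.1 -0.2  0.2]
h 238 off [-0.07 -0.02 -0.28] rot [ 2.000e-01 -1.000e-01 -1.798e+02]
now [651.5 -57.3 172.2] q [-15.  41.  70.  -0.  69. -73.] F [-0.3  0.  -0.5] t 13.7 w 32.4500144604185
[[321.36249102 189.19578602]
 [319.538268   201.13832408]
 [318.60697608 207.23516046]]
183 [221, 218, 194, 122, 43, 20, 23, 24, 22, 23, 20, 24, 22, 19, 19, 22, 20, 20, 24, 24, 28, 94, 184, 220, 223, 216, 182, 118]
184 [199, 197, 174, 113, 42, 24, 25, 23, 22, 23, 21, 22, 19, 18, 19, 22, 19, 26, 31, 25, 35, 110, 190, 220, 223, 220, 202, 153]
185 [154, 151, 137, 99, 41, 24, 21, 19, 25, 25, 22, 22, 20, 20, 16, 23, 28, 45, 56, 46, 55, 139, 200, 221, 223, 223, 214, 178]
186 [145, 144, 137, 114, 79, 53, 38, 24, 27, 24, 22, 19, 22, 18, 21, 29, 41, 59, 72, 68, 91, 172, 213, 222, 223, 223, 218, 192]
187 [146, 144, 144, 136, 122, 109, 85, 44, 27, 24, 26, 23, 20, 23, 31, 47, 58, 68, 76, 85, 137, 196, 220, 223, 223, 223, 221, 205]
188 [145, 144, 145, 145, 143, 136, 108, 60, 27, 21, 21, 20, 18, 25, 43, 66, 69, 65, 75, 91, 150, 201, 221, 223, 223, 223, 222, 216]
189 [145, 145, 14
[... 1587 characters left out ...]
 222, 223, 223, 223]
201 [144, 144, 145, 142, 138, 132, 127, 124, 117, 94, 76, 78, 82, 82, 81, 92, 119, 138, 144, 147, 179, 210, 222, 222, 222, 222, 223, 223]
202 [145, 144, 142, 134, 128, 124, 121, 120, 110, 88, 74, 79, 81, 81, 80, 86, 104, 123, 136, 149, 193, 219, 221, 214, 212, 219, 222, 223]
203 [144, 141, 134, 125, 122, 121, 120, 119, 103, 80, 76, 79, 80, 81, 79, 80, 89, 99, 112, 138, 193, 219, 219, 209, 209, 218, 222, 223]
204 [142, 135, 125, 122, 121, 121, 119, 113, 94, 76, 77, 79, 82, 80, 80, 82, 89, 92, 93, 116, 178, 212, 219, 218, 221, 222, 222, 223]
205 [137, 126, 121, 120, 121, 120, 116, 104, 85, 76, 77, 79, 82, 79, 77, 83, 86, 89, 91, 103, 147, 193, 217, 222, 223, 223, 223, 223]
```

Emit:
{"fn": "step_arm", "kwargs": {"plan": [{"offset":[-0.1,0,0.5],"rot":[0,0,0],"gripper":2.8},{"offset":[-0.1,0,1.5],"rot":[0,0,0],"gripper":2.8},{"offset":[-0.1,0,2.0],"rot":[0,0,0],"gripper":2.8},{"offset":[-0.1,0,2.4],"rot":[0,0,0],"gripper":2.8},{"offset":[-0.1,0,2.8],"rot":[0,0,0],"gripper":2.8},{"offset":[-0.1,0,3.0],"rot":[0,0,0],"gripper":2.8},{"offset":[-0.1,0,3.0],"rot":[0,0,0],"gripper":2.8}]}}

```text
time_s: 14.45
eef_pos: [652.8, -58.0, 143.7]
ee_rot: [-0.0, 0.274, 0.962, -0.0]
force: [0.1, -0.4, -0.6]
grip_width: 0.377
grip_force: 30.0
```

Emit:
{"fn": "step_arm", "kwargs": {"plan": [{"offset":[0,0,0.8],"rot":[0,0,0],"gripper":2.8},{"offset":[0,0,1.6],"rot":[0,0,0],"gripper":2.8},{"offset":[0,0,2.2],"rot":[0,0,0],"gripper":2.8},{"offset":[0,0,2.6],"rot":[0,0,0],"gripper":2.8},{"offset":[0,0,2.8],"rot":[0,0,0],"gripper":2.8},{"offset":[0,0,2.8],"rot":[0,0,0],"gripper":2.8}]}}

```text
time_s: 15.05
eef_pos: [652.7, -57.9, 118.1]
ee_rot: [-0.0, 0.274, 0.962, -0.0]
force: [-11.1, 1.3, 19.1]
grip_width: 0.384
grip_force: 31.5
```

Emit:
{"fn": "step_arm", "kwargs": {"plan": [{"offset":[0,0,-0.2],"rot":[0,0,0],"gripper":5.0},{"offset":[0,0,-0.2],"rot":[0,0,0],"gripper":5.0},{"offset":[0,0,-0.6],"rot":[0,0,0],"gripper":5.0},{"offset":[0,0,-3.5],"rot":[0,0,0],"gripper":5.0},{"offset":[0,0,-6.5],"rot":[0,0,0],"gripper":5.0},{"offset":[3,-1,-6.5],"rot":[0,0,-4],"gripper":5.0},{"offset":[7,-2.5,-6.5],"rot":[0,0,-8],"gripper":5.0},{"offset":[11,-4,-6.5],"rot":[0,0,-12],"gripper":5.0},{"offset":[15,-5.5,-6],"rot":[0,0,-16],"gripper":5.0},{"offset":[18.3,-6.9,-4],"rot":[0,0,-18.5],"gripper":5.0},{"offset":[18.3,-6.9,-3.5],"rot":[0,0,-18.5],"gripper":5.0},{"offset":[18.3,-6.9,-3.5],"rot":[0,0,-18.5],"gripper":5.0}]}}

```text
time_s: 16.25
eef_pos: [461.0, -20.1, 150.8]
ee_rot: [-0.0, 0.117, 0.993, 0.0]
force: [0.9, 0.0, 1.1]
grip_width: 0.585
grip_force: 0.0
```

Run:
```python
from h import *
go(460.2,-19.6,96,76.5)
ims=[]
for n,p in(("top",[652,-58,50]),("side",[652,-58,50]),("side",[460,-20,40])):
    c=cam(n); P=cloud(c)
    if n=="top": 
        q=P[near(c,652,-58,17,48,66,P)]; print("spacer",q.mean(0)if len(q) else 0)
    u,v=proj(c,p)[0].astype(int); r=22 if p[0]>600 else 35
    ims.append(cv2.resize(c["color"][v-r:v+r,u-r:u+r,::-1],(266,266),interpolation=cv2.INTER_CUBIC))
cv2.imwrite("pics/g5.png",np.hstack(ims))
```

```text
h 76.5 off [0.09 0.03 5.48] rot [ 0.  -0.   0.1]
h 256.5 off [0.09 0.03 5.48] rot [   0.     0.  -179.9]
now [461.  -20.1 150.8] q [-17.  21. 107.   0.  52. -94.] F [0.9 0.  1.1] t 16.25 w 49.98473753027264
spacer [648.81848513 -57.8942765   56.02467709]
```

View pics/g5.png

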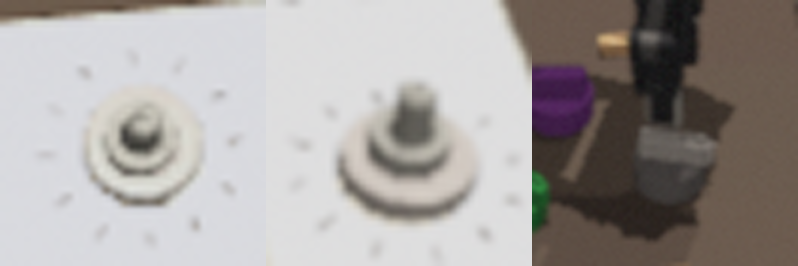

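Left and middle panels: ring and spacer are seated concentrically round the shaft, at (143,145) and (408,165). Right panel: the fingers at (660,100) are over the knob bar at (675,150). I'll descend and grasp the bar.

Emit:
{"fn": "step_arm", "kwargs": {"plan": [{"offset":[0.1,0,3],"rot":[0,0,0],"gripper":5.0},{"offset":[0.1,0,4.8],"rot":[0,0,0],"gripper":5.0},{"offset":[0.1,0,5.3],"rot":[0,0,0],"gripper":5.0},{"offset":[0.1,0,5.3],"rot":[0,0,0],"gripper":5.0},{"offset":[0.1,0,5.3],"rot":[0,0,0],"gripper":0.6},{"offset":[0.1,0,5.3],"rot":[0,0,0],"gripper":0.6},{"offset":[0.1,0,5.3],"rot":[0,0,0],"gripper":0.6},{"offset":[0.1,0,5.3],"rot":[0,0,0],"gripper":0.6},{"offset":[0.1,0,5.3],"rot":[0,0,0],"gripper":0.6},{"offset":[0.1,0,5.3],"rot":[0,0,0],"gripper":0.6},{"offset":[0.1,0,5.3],"rot":[0,0,0],"gripper":0.6}], "squeeze": 60}}

```text
time_s: 17.5
eef_pos: [460.5, -19.9, 98.9]
ee_rot: [0.001, 0.116, 0.993, -0.0]
force: [-1.0, 0.5, 5.8]
grip_width: 0.134
grip_force: 59.6
```

Emit:
{"fn": "step_arm", "kwargs": {"plan": [{"offset":[0,0,-2],"rot":[0,0,0],"gripper":0.6},{"offset":[0,0,-6],"rot":[0,0,0],"gripper":0.6},{"offset":[0,0,-10],"rot":[0,0,0],"gripper":0.6},{"offset":[0,0,-10.5],"rot":[0,0,0],"gripper":0.6},{"offset":[0,0,-10.5],"rot":[0,0,0],"gripper":0.6}]}}

```text
time_s: 18.0
eef_pos: [460.3, -19.9, 203.8]
ee_rot: [0.001, 0.116, 0.993, -0.0]
force: [0.8, -0.7, -2.3]
grip_width: 0.133
grip_force: 58.8
```

Run:
```python
from h import *
go(652,-57.8,200,141)
```

```text
h 141 off [-19.53   0.74   0.43] rot [ -0.1   0.1 -64.3]
h 321 off [-19.53   0.74   0.43] rot [1.000e-01 1.000e-01 1.157e+02]
now [460.3 -19.9 203.8] q [-17.  16. 104.  -0.  59. -94.] F [ 0.8 -0.7 -2.3] t 18.0 w 11.370523432250769
```

Emit:
{"fn": "step_arm", "kwargs": {"plan": [{"offset":[-2,0,0],"rot":[0,0,-7],"gripper":0.6},{"offset":[-5,0.2,0],"rot":[0,0,-14],"gripper":0.6},{"offset":[-8,0.3,0],"rot":[0,0,-21],"gripper":0.6},{"offset":[-11,0.4,0],"rot":[0,0,-28],"gripper":0.6},{"offset":[-14,0.5,0],"rot":[0,0,-35],"gripper":0.6},{"offset":[-17,0.6,0],"rot":[0,0,-42],"gripper":0.6},{"offset":[-19.5,0.7,0.2],"rot":[0,0,-49],"gripper":0.6},{"offset":[-19.5,0.7,0.2],"rot":[0,0,-56],"gripper":0.6},{"offset":[-19.5,0.7,0.2],"rot":[0,0,-62],"gripper":0.6},{"offset":[-19.5,0.7,0.2],"rot":[0,0,-64.3],"gripper":0.6},{"offset":[-19.5,0.7,0.2],"rot":[0,0,-64.3],"gripper":0.6},{"offset":[-19.5,0.7,0.2],"rot":[0,0,-64.3],"gripper":0.6}]}}

```text
time_s: 19.2
eef_pos: [651.1, -58.0, 199.5]
ee_rot: [-0.001, -0.43, 0.903, 0.001]
force: [1.0, 0.1, -1.0]
grip_width: 0.133
grip_force: 58.8
```

Run:
```python
from h import *
go(652,-57.8,175,141)
c=cam("side"); g=c["color"].min(2); zc=sense()["eef_pos"][2]-98.9
print(proj(c,[[652,-57.8,zc],[652,-57.8,zc+10]])+[[.3,0]])
v=int(proj(c,[652,-57.8,zc+10])[0,1])
for r in range(v-6,v+16): print(r,g[r,306:338].tolist())
```

```text
h 141 off [-0.07 -0.06  2.45] rot [ 0.1 -0.1 -0.1]
h 321 off [-0.07 -0.06  2.45] rot [-1.000e-01 -2.000e-01  1.799e+02]
now [651.1 -58.  199.5] q [ -15.   39.   69.   -0.   72. -156.] F [ 1.   0.1 -1. ] t 19.2 w 11.32325218564841
[[321.49158277 190.31466138]
 [321.9654883  187.21217076]]
181 [223, 223, 223, 219, 195, 143, 95, 64, 72, 74, 76, 80, 80, 82, 89, 87, 88, 74, 69, 77, 70, 47, 25, 25, 43, 122, 183, 180, 120, 83, 78, 79]
182 [223, 223, 223, 222, 213, 189, 140, 75, 69, 66, 71, 81, 87, 89, 89, 89, 88, 75, 69, 77, 66, 44, 27, 23, 64, 153, 204, 202, 156, 92, 79, 81]
183 [221, 221, 222, 221, 219, 204, 156, 78, 57, 59, 68, 83, 89, 90, 93, 88, 88, 74, 70, 75, 64, 37, 21, 36, 73, 151, 204, 213, 183, 118, 83, 80]
184 [198, 199, 199, 199, 197, 184, 139, 71, 58, 58, 69, 82, 88, 90, 90, 88, 82, 75, 74, 76, 61, 39, 36, 54, 76, 128, 194, 217, 201, 154, 93, 81]
185 [153, 154, 152, 154, 152, 136, 95, 61, 57, 60, 72, 85, 86, 87, 88, 86, 81, 73, 71, 76, 67, 51, 52, 65, 77, 105, 185, 220, 214, 178, 114, 83]
186 [145, 145, 145, 145, 143, 119, 75, 56, 57, 59, 74, 85, 85, 86, 87, 84, 78, 73, 69, 71
[... 1768 characters left out ...]
4, 99, 120, 123, 141, 193, 220, 223, 223, 223, 223, 223, 223, 223, 223]
199 [144, 144, 145, 145, 145, 145, 143, 135, 125, 134, 138, 114, 86, 82, 84, 83, 83, 90, 120, 140, 143, 153, 196, 220, 223, 223, 223, 223, 222, 223, 223, 223]
200 [137, 142, 145, 145, 145, 144, 144, 140, 130, 126, 121, 98, 79, 79, 83, 84, 84, 92, 122, 143, 145, 157, 198, 221, 223, 223, 223, 223, 223, 223, 223, 223]
201 [128, 134, 144, 144, 145, 142, 137, 130, 116, 106, 94, 83, 77, 80, 84, 83, 83, 90, 116, 137, 147, 175, 208, 222, 223, 222, 222, 223, 223, 223, 223, 223]
202 [137, 137, 144, 144, 141, 132, 126, 113, 94, 84, 80, 75, 75, 80, 81, 82, 80, 88, 107, 125, 141, 175, 209, 222, 222, 215, 211, 220, 223, 223, 223, 223]
```

Emit:
{"fn": "step_arm", "kwargs": {"plan": [{"offset":[-0.1,-0.05,0.5],"rot":[0,0,0],"gripper":0.6},{"offset":[-0.1,-0.05,1.2],"rot":[0,0,0],"gripper":0.6},{"offset":[-0.1,-0.05,1.8],"rot":[0,0,0],"gripper":0.6},{"offset":[-0.1,-0.05,2.2],"rot":[0,0,0],"gripper":0.6},{"offset":[-0.1,-0.05,2.6],"rot":[0,0,0],"gripper":0.6},{"offset":[-0.1,-0.05,2.8],"rot":[0,0,0],"gripper":0.6},{"offset":[-0.1,-0.05,2.8],"rot":[0,0,0],"gripper":0.6}]}}

```text
time_s: 19.95
eef_pos: [652.4, -57.4, 172.6]
ee_rot: [0.0, -0.43, 0.903, 0.0]
force: [0.7, 1.5, -0.4]
grip_width: 0.133
grip_force: 58.7
```

Emit:
{"fn": "step_arm", "kwargs": {"plan": [{"offset":[0,0,0.4],"rot":[0,0,0],"gripper":0.6},{"offset":[0,0,0.8],"rot":[0,0,0],"gripper":0.6},{"offset":[0,0,1.1],"rot":[0,0,0],"gripper":0.6},{"offset":[0,0,1.1],"rot":[0,0,0],"gripper":0.6},{"offset":[0,0,1.1],"rot":[0,0,0],"gripper":0.6},{"offset":[0,0,1.1],"rot":[0,0,0],"gripper":0.6}]}}

```text
time_s: 20.55
eef_pos: [652.5, -57.5, 162.3]
ee_rot: [0.0, -0.43, 0.903, -0.0]
force: [0.4, 2.6, 3.4]
grip_width: 0.127
grip_force: 59.4
```

Emit:
{"fn": "step_arm", "kwargs": {"plan": [{"offset":[0,0,0.2],"rot":[0,0,0],"gripper":0.6},{"offset":[0,0,0.4],"rot":[0,0,0],"gripper":0.6},{"offset":[0,0,0.6],"rot":[0,0,0],"gripper":0.6},{"offset":[0,0,0.8],"rot":[0,0,0],"gripper":0.6},{"offset":[0,0,0.9],"rot":[0,0,0],"gripper":0.6},{"offset":[0,0,0.9],"rot":[0,0,0],"gripper":0.6},{"offset":[0,0,0.9],"rot":[0,0,0],"gripper":0.6}]}}

```text
time_s: 21.25
eef_pos: [652.9, -57.5, 156.5]
ee_rot: [0.001, -0.43, 0.903, -0.001]
force: [-6.9, 4.2, 25.7]
grip_width: 0.132
grip_force: 62.4
```

Run:
```python
from h import *
c=cam("side"); u,v=proj(c,[652,-58,60])[0].astype(int); P=cloud(c)
q=P[near(c,652,-75,30,50,84,P)]; print(len(q),np.percentile(q[:,2],[2,10,50,90,98]).round(1),proj(c,[[652,-57.8-24,58],[652,-57.8-24,80],[652,-75,44]]).round(1), u,v)
cv2.imwrite("pics/g6.png",cv2.resize(c["color"][v-30:v+25,u-30:u+30,::-1],(600,550),interpolation=cv2.INTER_CUBIC))
s=sense();print(s["eef_pos"],s["force"],s["grip_force"])
```

```text
226 [56.3 60.2 75.3 79.8 83. ] [[320.9 210.3]
 [322.  203.8]
 [319.8 212.3]] 319 202
[652.92307609 -57.53558296 156.54716395] [-7.98247156  4.18691197 26.27710609] 62.35980749130249
```

View pics/g6.png

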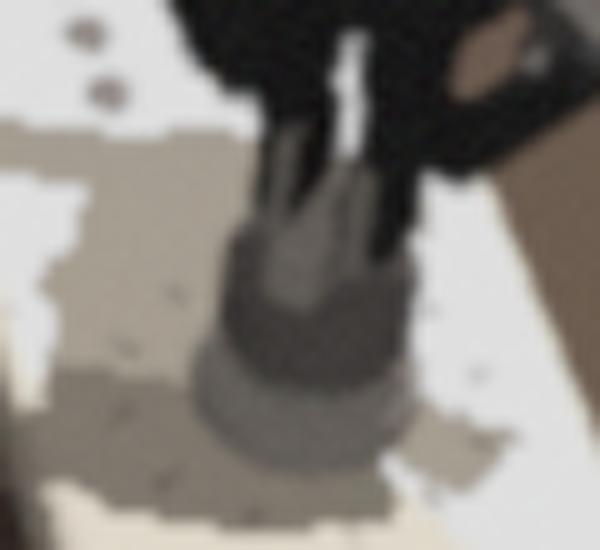

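The knob body at (315,310) sits upright just above the ring. Its underside is at about 58 mm, which matches fully on and pressed to the stop, with 26 N on the tool. I'm handing in.

```bash
python3 -c "
from rig import *
print(finish_job())"
```

```text
the job is handed in; nothing more can be done
None
```

I handed the job in at about 21 s with the ring and spacer home and the knob keyed on the spindle, the gripper still pressing it to the stop with about 26 N on the tool; no verdict came back.

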